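# Load the power-supply housing and hold its cover over the screw holes

### The job

Slide the tray with the mains adapter in it fully home into the open end of the metal housing and let go of it; then take the cover plate by its handle and hold it level just above the housing, about one and a half centimetres clear of it and the right way round, so that all three of its holes are centred over the three threaded holes and a colleague can put the screws in. Do not rest the cover on the housing: finish while still holding it there. Leave the adapter standing in the tray, and leave the other things on the board where they are.

Things in the scene. Friction and masses are not known exactly. Their poses are not given: they have to be found in the camera images.
- riser: The fixed plywood work board on legs on which everything stands, 18 mm thick, upper face at height z = 0.145 m, level (it stands over a plastic bag on the cabinet). 500 mm deep, cut out at its far right round the lamp. Origin: on the cabinet top under the middle of its 655 mm wide main part.
- housing: Grey metal housing, fixed. Walls 110 (x) x 78 (y) mm; aluminium top flange 120 x 100 x 6 mm with a 60 x 52 mm window, upper face 72 mm above the board. Origin: middle of its underside, on the board. +x is the way the tray slides in: the -x end is open. No floor: the tray slides on the board. Walls 66 mm apart inside, 66 mm clear height.
- housing_mouth (a point): Middle of the open end, on the board, at (-55, 0, 0) mm in the housing's frame. Two low flared guides (13 mm high) widen the mouth from 68 mm at x = -52 to about 86 mm at x = -76 mm. Inside, along each wall, a lip reaches 6 mm inwards 9 to 14 mm above the board (54 mm between lips), so the tray cannot be dropped in from above.
- housing_stop (a point): Middle of the back wall's inner face, the stop for the tray's leading edge, at (+49, 0, 5) mm in the housing's frame. With the tray fully home its origin is at (-36, 0, 0) mm in the housing's frame.
- thread_0 (a point): Threaded hole 6 mm wide in the housing's top flange, at (+45, +36, 72) mm in the housing's frame: the back pair, left as seen along the housing's +x. The point is at the mouth of the hole.
- thread_1 (a point): Threaded hole, the other one of the back pair, at (+45, -36, 72) mm in the housing's frame.
- thread_2 (a point): Threaded hole, the single one in the middle of the flange's strip above the open end, at (-45, 0, 72) mm in the housing's frame.
- tray: Loose grey plastic tray, 0.13 kg: plate 170 (x) x 62 (y) x 5 mm with a walled nest (outside 88 x 46 mm, 19 mm high, centred at x = +37 mm) holding the adapter, and an upright grip fin at the other end. Origin: centre of its underside, on the board. +x points from fin to nest; the nest end (x = +85 mm) goes in first. It starts in front of the open end, roughly pointing to it.
- tray_fin (a point): Point to grip on the tray's fin, at (-68, 0, 40) mm in the tray's frame. The fin is 30 mm long along the tray's x, 12 mm thick along its y, and its top is 57 mm above the board. With the tray home, the fin stays outside the housing.
- adapter: Black mains adapter, a block 75 (x) x 34 (y) x 50 mm (0.16 kg), loose, standing in the tray's nest with about 2 mm play, top 55 mm above the board. Origin: centre of its underside, at (+37, 0, 5) mm in the tray's frame.
- cover: Loose aluminium plate 120 (x) x 100 (y) x 4 mm, about 0.25 kg, flat on the board, handle up. Three round 14 mm holes: a pair at (+45, +36), (+45, -36) and a single one at (-45, 0) mm. Origin: centre of its underside. In place its axes are parallel to the housing's and its origin straight above the housing's, the single hole over the open end.
- cover_handle (a point): Centre of the cover's black bar handle, at (0, 0, 38) mm in the cover's frame. The bar is 64 mm long along the cover's x, 12 mm thick along its y and 12 mm high (32 to 44 mm above the plate's underside), on a leg 10 mm long at each end; grip it by its two long sides.
- cover_hole_0 (a point): Hole of the cover's pair, at (+45, +36, 0) mm in the cover's frame; belongs over thread_0. The point lies on the underside.
- cover_hole_1 (a point): The other hole of the pair, at (+45, -36, 0) mm in the cover's frame; belongs over thread_1.
- cover_hole_2 (a point): The cover's single hole, at (-45, 0, 0) mm in the cover's frame; belongs over thread_2.
- bottle: White squeeze bottle with a red cap, 57 mm round, 130 mm high, beyond the tray. Origin: centre of its underside. A bystander: leave it.
- screwdriver: Red-handled screwdriver 190 mm long, 22 mm thick, lying along the near edge of the board. A bystander: leave it.
- parts_box: Flat blue tin 76 x 103 x 29 mm, shut, in the near left corner. A bystander: leave it.
- tape_roll: Roll of masking tape 94 mm across, 24 mm high, lying flat beyond the tray. A bystander: leave it.
- marker: Black marker pen with a red cap, 134 mm long, 16 mm thick, lying by the near edge. A bystander: leave it.

How it is judged:
By the outcome, as a careful person would: the job done as asked, in the order asked, and still so for the second after the job is handed in, while the arm keeps its last pose, push and grip.
It also fails if it takes over 54 s, if anything falls off the work surface, if the arm or the gripper's body presses on something with over 40 N, if the wrist force passes 120 N, or if a joint passes its speed limit or range.

### The arm

A 6-joint arm with a two-finger parallel gripper is mounted at the origin on a cart in front of the work surface, level with it; the furniture and walls round the work are solid. World frame = base frame: x ahead of the robot, y to its left, z up, the work surface at z = 0. Lengths are in m, angles in rad, forces in N, time in s.
With the tool pointing down it reaches from about 0.35 to 0.775 m from the base axis. Payload 5.5 kg.
Tool frame: the origin (TCP) lies midway between the tips of the shut fingers; the grasp point (between the pads) lies 19 mm behind it; z points along the fingers, y is the line along which they close (so a half turn about z gives the same grasp; the last joint's range is limited). The gripper opens to 85 mm and grips with 20 to 120 N. Pads are 22 mm wide; open, the fingers measure 114 mm over their backs; the gripper's body (76 mm by 85 mm) begins 54 mm behind the grasp point. The pads swing forward as they close: fully open they stand 13 mm farther back than shut.
Start: joints at [-1.252, 0.313, 0.046, 1.304, 0, 1.431], TCP at [0.255, -0.516, 0.231] pointing down, gripper open.
Joint ranges: [-2.76, 2.76], [-0.86, 1.69], [-1.03, 1.26], [-2.2, 2.34], [-1.47, 1.5], [-3.14, 3.14]. Speed limits (rad/s): [2.57, 2.57, 3.14, 3.14, 3.14, 3.14].

### API

Orientations are given as a unit quaternion [w, x, y, z].
In Python, from workcell import env gives the robot as it stands.
- The arm moves only by the tool move_arm, never from a script. Its argument "targets" is a list of rows, each a list of 3 entries, a list of its own where there are three numbers: the shift along the tool's x, y, z in mm, then the turn, a rotation vector about the tool's x, y, z in units of 10 degrees (1.0 is 10 degrees), then the closure, from -1 (fully open) to 1 (shut). In form: [[[dx, dy, dz], [ax, ay, az], gripper], ...]. A call has 1 to 5 rows; each row is the pose to reach, as a shift and turn from the pose commanded when the call began, along the tool's axes at that moment; what a row does not reach only later rows make up. A row lasts 1/8 s, in which the tool goes at most 62.5 mm and 10.7 degrees, less where a joint would pass 70% of its speed; a pose out of reach is approached as far as the arm can. A call with a gripper value outside its range is refused whole. The fingers move at their own pace and stop on an object; "squeeze" is the grip in N (left out, the last holds). Time passes only in rows, so rows that repeat a pose let the fingers close. It gives the time, the measured TCP pose, the force, the opening and the grip force at its end, in the units of the state.
- env.get_state(): the state, without advancing time (a new reading comes with each control period).
- env.read_camera(name): name is "scene" or "top"; returns a dict with "pixels" (384x512x3 uint8, red, green, blue), "fovy" (degrees; the focal length in pixels is half the picture's height over the tangent of half this angle, whatever the lens; pixels are square), "cx", "cy" (the principal point, pixels), "extrinsics" (4x4, takes a point from world to camera coordinates). Camera axes: x right, y up, looking along -z (the intrinsics and any distortion apply to the point x, -y, -z); pixel columns grow to the right and rows downward; lengths in m; the calibration is good to about 2 mm. A picture is of the moment at which its call begins. There is no depth.
- env.hand_in(): hands the job in; it is judged then, once.
Trained networks look in a picture, given as the dict that the camera call returned (one of the last four; its "shot" number tells which), for a name from the list of things; names that differ only in an ending like _2 or _b are one class to them, and where a whole thing is asked for, a point or a joint stands for the part that bears it (a point fixed in the world has none). Each returns a list of dicts, best first, with "confidence" (0 to 1); they miss things now and then, are a little off and sometimes report something else, mostly with a low value. They report only what shows in the picture. A call takes as long as a camera call.
- env.spot_in(thing, picture): "centre" ([x, y, z] in m, in world coordinates, good to about 4 mm: the middle of the surface that is visible of it).
- env.regions_of(thing, picture): "mask" (384x512 bool, what is visible of it).
- env.landmark_of(thing, picture): "centre" ([x, y, z] in m, in world coordinates, good to about 4 mm: a listed point, or the origin of a listed thing).
The state is a dict: "clock": time; "joint_pos": joint angles; "qvel": joint speeds; "tau": joint torques, N m; "tcp_pos": TCP position; "orientation": TCP orientation; "wrist_force": force on the tool from outside, world axes, zero at the start; "ft_torque": the same for the moment, N m; "finger_gap": finger opening in m; "grip_force": force on a finger pad.
Only numpy, scipy, OpenCV 4.12 (cv2) and the standard library are available. Lean on these libraries where they do the work, as an engineer would, in place of code of your own. Each camera call takes 0.05 s, during which the arm holds its last target. There are 200 camera calls.

## Working session

There is one attempt and no reset: what is moved stays moved. The work goes in short steps, Python scripts to look and compute and a tool call to move; the robot and the scene stay as the last step left them, time stands still between calls to the robot, and variables do not carry over. Pictures are saved under pics/ and viewed, at most 10 in all, crops included, and the job is handed in when it is done.

Besides the shell and the picture viewer there is one more tool, called after "Call:" in YAML: its name, and indented under it one key for each argument. move_arm: Moves the arm, as the interface text tells. Its arguments: {"type":"object","properties":{"targets":{"type":"array","items":{"type":"array"}},"squeeze":{"type":"number"}},"required":["targets"]}

```bash
mkdir -p pics; ls
cat > h.py <<'E'
import numpy as np, cv2
from workcell import env
from scipy.spatial.transform import Rotation as R
def save(p,n): cv2.imwrite('pics/'+n,p['pixels'][:,:,::-1])
E
python3 - <<'E'
from h import *
s=env.get_state(); print({k:np.round(v,3).tolist() for k,v in s.items()})
ps=[env.read_camera(c) for c in('scene','top')]
save(ps[0],'s0.png');save(ps[1],'t0.png')
for p in ps:
  print({k:(np.round(v,3).tolist()) for k,v in p.items() if k not in('pixels',)})
  for t in ['housing','housing_mouth','housing_stop','thread_0','thread_1','thread_2','tray','tray_fin','adapter','cover','cover_handle','cover_hole_0','cover_hole_1','cover_hole_2','bottle','tape_roll']:
    print(t,[(np.round(d['centre'],4).tolist(),round(d['confidence'],2)) for d in env.landmark_of(t,p)[:3]])
E
```

```text
pics
{'clock': 0.0, 'joint_pos': [-1.252, 0.314, 0.045, 1.304, -0.0, 1.431], 'qvel': [0.0, 0.002, 0.0, 0.001, 0.001, 0.0], 'tau': [0.001, -48.063, 29.853, 0.02, 0.0, 0.0], 'tcp_pos': [0.254, -0.515, 0.23], 'orientation': [-0.001, 0.974, 0.227, -0.0], 'wrist_force': [-0.608, 0.358, -1.071], 'ft_torque': [0.002, 0.019, 0.039], 'grip_force': 0.0, 'finger_gap': 0.085}
{'fovy': 49.841, 'cx': 256.083, 'cy': 191.794, 'extrinsics': [[-0.811, -0.584, 0.014, 0.414], [0.335, -0.445, 0.83, -0.319], [-0.479, 0.678, 0.557, -1.09], [0.0, 0.0, 0.0, 1.0]], 'shot': 1}
housing [([0.5687, 0.2294, 0.1427], 0.97)]
housing_mouth [([0.5608, 0.1711, 0.1463], 0.68)]
housing_stop [([0.569, 0.2777, 0.1488], 0.98)]
thread_0 [([0.5615, 0.1823, 0.2168], 0.9), ([0.5332, 0.2751, 0.2177], 0.78), ([0.6098, 0.2667, 0.2134], 0.64)]
thread_1 [([0.5615, 0.1823, 0.2168], 0.9), ([0.5332, 0.2751, 0.2177], 0.78), ([0.6098, 0.2667, 0.2134], 0.64)]
thread_2 [([0.5615, 0.1823, 0.2168], 0.9), ([0.5332, 0.2751, 0.2177], 0.78), ([0.6098, 0.2667, 0.2134], 0.64)]
tray []
tray_fin [([0.3882, 0.1129, 0.1448], 0.64), ([0.5336, -0.1071, 
[... 1472 characters left out ...]
47, -0.1131, 0.186], 0.95), ([0.5676, 0.1822, 0.2214], 0.23)]
adapter [([0.5077, -0.0036, 0.1457], 0.82)]
cover [([0.48, -0.2883, 0.1403], 0.75)]
cover_handle [([0.4801, -0.2829, 0.1791], 0.83), ([0.6702, -0.152, 0.1499], 0.32)]
cover_hole_0 [([0.4698, -0.23, 0.1452], 0.93), ([0.4596, -0.329, 0.1444], 0.77), ([0.5354, -0.2659, 0.1437], 0.64)]
cover_hole_1 [([0.4698, -0.23, 0.1452], 0.93), ([0.4596, -0.329, 0.1444], 0.77), ([0.5354, -0.2659, 0.1437], 0.64)]
cover_hole_2 [([0.4698, -0.23, 0.1452], 0.93), ([0.4596, -0.329, 0.1444], 0.77), ([0.5354, -0.2659, 0.1437], 0.64)]
bottle [([0.6824, -0.0147, 0.1469], 0.95), ([0.4791, -0.2839, 0.1789], 0.19)]
tape_roll [([0.6666, -0.1528, 0.1462], 0.58)]
```

View pics/t0.png

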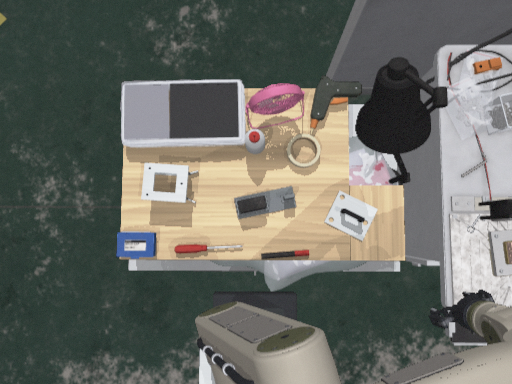

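View pics/s0.png

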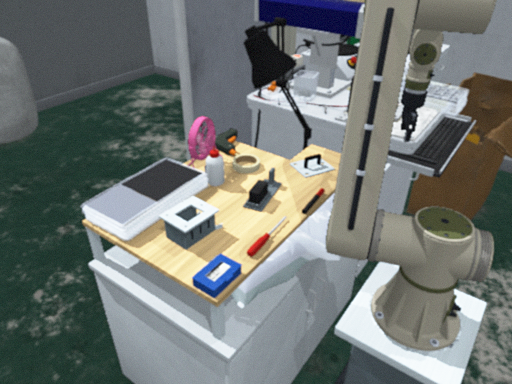

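The top view shows the housing at about (165,183) with its open end to the right. The tray is at (265,203) with its fin on the right, and the cover is at (352,213) with its single hole at the lower right. I'll refine the poses by fitting model silhouettes to the masks.

```bash
cat >> h.py <<'E'
from scipy.optimize import minimize
def box(x0,x1,y0,y1,z0,z1): return np.array([[x,y,z] for x in(x0,x1) for y in(y0,y1) for z in(z0,z1)])/1000.
M={'housing':[box(-55,55,-39,39,0,66),box(-60,60,-50,50,66,72)],
 'tray':[box(-85,85,-31,31,0,5),box(-7,81,-23,23,5,19),box(-83,-53,-6,6,5,57),box(-.5,74.5,-17,17,5,55)],
 'cover':[box(-60,60,-50,50,0,4),box(-32,32,-6,6,4,44)]}
def proj(p,P):
    f=192/np.tan(np.radians(p['fovy'])/2); c=P@p['extrinsics'][:3,:3].T+p['extrinsics'][:3,3]
    return np.c_[p['cx']+f*c[:,0]/-c[:,2], p['cy']-f*c[:,1]/-c[:,2]]
def pose(P,q,z): # q=x,y,yaw(rad)
    c,s=np.cos(q[2]),np.sin(q[2]); return np.c_[c*P[:,0]-s*P[:,1]+q[0], s*P[:,0]+c*P[:,1]+q[1], P[:,2]+z]
U=4
def sil(p,name,q,z):
    m=np.zeros((384*U,512*U),np.uint8)
    for b in M[name]:
        px=(proj(p,pose(b,q,z))+.5)*U-.5
        cv2.fillConvexPoly(m,cv2.convexHull(np.round(px*16).astype(np.int32)),1,shift=4)
    return m
def mask(p,names):
    m=np.zeros((384,512),np.uint8)
    for n in names:
        r=env.regions_of(n,p)
        if r: m|=r[0]['mask'].astype(np.uint8); print(n,r[0]['confidence'],r[0]['mask'].sum())
        else: print(n,'none')
    c,_=cv2.findContours(m,cv2.RETR_EXTERNAL,cv2.CHAIN_APPROX_NONE)
    c=[k for k in c if cv2.contourArea(k)>20]; m2=np.zeros_like(m); cv2.drawContours(m2,c,-1,1,-1)
    return cv2.resize(m2,None,fx=U,fy=U,interpolation=cv2.INTER_NEAREST)
def fit(name,ps,ms,q0,z=.145):
    q0=np.array(q0,float)
    def cost(d):
        q=q0+d*[.001,.001,.01]; t=0
        for p,m in zip(ps,ms):
            s=sil(p,name,q,z); t+=1-(s&m).sum()/(s|m).sum()
        return t
    r=minimize(cost,np.zeros(3),method='Nelder-Mead',options=dict(initial_simplex=[[0,0,0],[6,0,0],[0,6,0],[0,0,8]],xatol=.05,fatol=1e-4))
    return q0+r.x*[.001,.001,.01], r.fun/len(ps)
def to(x,y,z,yaw,s=None):
    "shift mm and turn (10deg) in tool axes, to world pose, tool down with tool x at yaw deg"
    s=s or env.get_state(); w,a,b,c=s['orientation']; Rt=R.from_quat([a,b,c,w])
    d=Rt.inv().apply(np.array([x,y,z])-s['tcp_pos'])*1000
    t=np.radians(yaw); Rd=R.from_matrix(np.array([[np.cos(t),np.sin(t),0],[np.sin(t),-np.cos(t),0],[0,0,-1]]).T)
    rv=np.degrees((Rt.inv()*Rd).as_rotvec())/10
    print('shift',np.round(d,1).tolist(),'turn',np.round(rv,2).tolist())
E
python3 - <<'E'
from h import *
ps=[env.read_camera(c) for c in('scene','top')]
for n,names,q0 in [('housing',['housing'],[.567,.227,1.5]),('tray',['tray','adapter'],[.517,-.042,1.8]),('cover',['cover'],[.482,-.286,1.11])]:
    ms=[mask(p,names) for p in ps]
    for sel in ([0],[1],[0,1]):
        q,f=fit(n,[ps[i] for i in sel],[ms[i] for i in sel],q0); print(n,sel,np.round(q[:2],4),round(np.degrees(q[2]),1),round(f,3))
to(.536,-.113,.27,103)
E
```

```text
housing 0.65 13298
housing 0.88 1380
housing [0] [0.3942 0.3267] 142.7 0.856
housing [1] [0.5688 0.2276] 84.8 0.061
housing [0, 1] [0.5689 0.2279] 84.9 0.53
tray 0.69 364
adapter 0.77 327
tray 0.91 944
adapter 0.85 389
tray [0] [ 0.5161 -0.0422] 103.7 0.17
tray [1] [ 0.5197 -0.0442] 102.1 0.047
tray [0, 1] [ 0.5191 -0.044 ] 103.0 0.123
cover 0.83 581
cover 0.57 1422
cover [0] [ 0.4784 -0.2839] 63.5 0.063
cover [1] [ 0.484  -0.2882] 63.1 0.045
cover [0, 1] [ 0.4822 -0.2871] 62.9 0.087
shift [430.5, -236.4, -38.7] turn [0.0, 0.0, -7.67]
```

Call:
move_arm:
  targets:
    - [[45,-25,-20],[0,0,-0.9],-1]
    - [[95,-52,-40],[0,0,-1.9],-1]
    - [[145,-80,-45],[0,0,-2.9],-1]
    - [[195,-107,-45],[0,0,-3.9],-1]
    - [[245,-135,-45],[0,0,-4.8],-1]

```text
clock: 2.82
tcp_pos: [0.4154, -0.2846, 0.2766]
orientation: [0.001, 0.796, 0.606, 0.0]
wrist_force: [0.1, -0.5, -0.6]
finger_gap: 0.0857
grip_force: 0.0
```

```bash
python3 -c "
from h import *
to(.534,-.110,.27,102.7);print(env.get_state()['tcp_pos'])"
```

```text
shift [199.9, 67.8, 6.6] turn [0.0, 0.0, -2.81]
[ 0.41544621 -0.28464025  0.27664799]
```

Call:
move_arm:
  targets:
    - [[45,15,2],[0,0,-0.7],-1]
    - [[95,32,4],[0,0,-1.5],-1]
    - [[145,49,6],[0,0,-2.3],-1]
    - [[185,63,7],[0,0,-2.8],-1]
    - [[200,68,7],[0,0,-2.8],-1]

```text
clock: 3.45
tcp_pos: [0.535, -0.11, 0.2691]
orientation: [-0.0, 0.626, 0.78, -0.0]
wrist_force: [-0.6, -0.1, -0.1]
finger_gap: 0.0851
grip_force: 0.0
```

Run:
```python
from h import *
to(.534,-.110,.166,102.7);print(env.get_state()['tcp_pos'])
p=env.read_camera('scene'); save(p,'s1.png')
cv2.imwrite('pics/s1c.png',cv2.resize(p['pixels'][110:270,150:350,::-1],(800,640))[:600])
```

```text
shift [0.2, -1.0, 103.1] turn [-0.0, -0.0, -0.03]
[ 0.53504177 -0.10996783  0.26911662]
```

View pics/s1c.png

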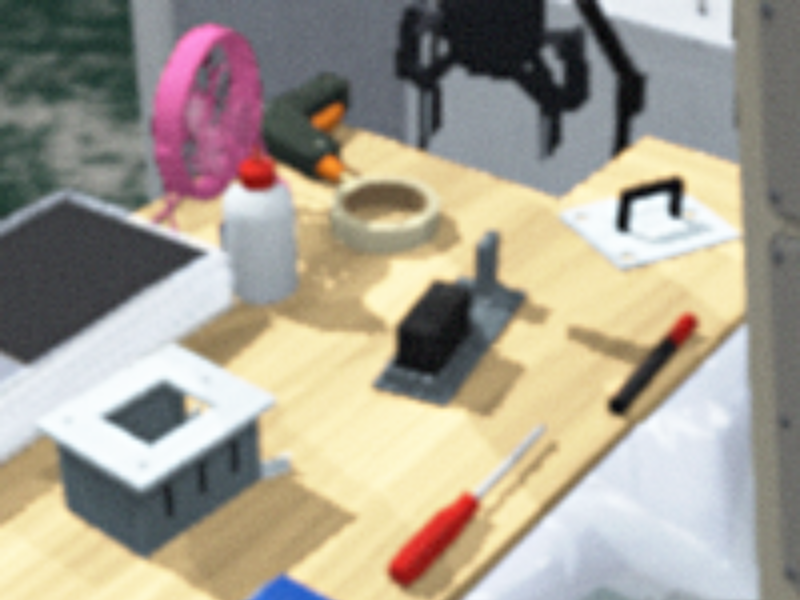

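The crop shows the open fingers (about 425,140 and 545,150) above the fin at (487,260). The path down is clear, so I'm descending.

Call:
move_arm:
  targets:
    - [[0,-0.5,25],[0,0,0],-1]
    - [[0,-1,55],[0,0,0],-1]
    - [[0,-1,83],[0,0,0],-1]
    - [[0,-1,98],[0,0,0],-1]
    - [[0,-1,103],[0,0,0],-1]

```text
clock: 4.12
tcp_pos: [0.5326, -0.1128, 0.1657]
orientation: [-0.0, 0.628, 0.778, -0.0]
wrist_force: [0.6, -0.1, 0.7]
finger_gap: 0.0854
grip_force: 0.0
```

Call:
move_arm:
  targets:
    - [[0,0,0],[0,0,0],0.3]
    - [[0,0,0],[0,0,0],1]
    - [[0,0,0],[0,0,0],1]
    - [[0,0,0],[0,0,0],1]
    - [[0,0,0],[0,0,0],1]
  squeeze: 35

```text
clock: 4.75
tcp_pos: [0.5335, -0.1122, 0.1668]
orientation: [0.001, 0.627, 0.779, 0.0]
wrist_force: [-1.0, 0.3, 2.7]
finger_gap: 0.0119
grip_force: 34.7
```

Run:
```python
from h import *
s=env.get_state();print(s['clock'],s['tcp_pos'],s['finger_gap'],s['grip_force'],s['wrist_force'],s['orientation'])
p=env.read_camera('top'); m=mask(p,['tray','adapter'])
p2=env.read_camera('scene'); r=env.landmark_of('tray_fin',p2)+env.landmark_of('tray_fin',p)
print([(np.round(d['centre'],4).tolist(),round(d['confidence'],2)) for d in r])
```

```text
4.75 [ 0.53351398 -0.11223688  0.16683487] 0.011867889503456644 34.68651294708252 [-1.01146369  0.31751319  2.72458971] [5.45562799e-04 6.27321354e-01 7.78760306e-01 8.60093607e-05]
tray 0.75 222
adapter 0.55 369
[([0.534, -0.1085, 0.1866], 0.6), ([0.531, 0.2753, 0.2155], 0.41)]
```

```bash
cat >> h.py <<'E'
H=np.array([.568,.2275]); HY=84.9
def hp(a,b=0,H=H,HY=HY):
    t=np.radians(HY); return H+np.array([np.cos(t)*a-np.sin(t)*b,np.sin(t)*a+np.cos(t)*b])/1000
E
python3 -c "
from h import *
x,y=hp(-238); to(x,y,.1665,HY)"
```

```text
shift [97.4, 34.9, 0.3] turn [0.01, 0.0, 1.74]
```

Call:
move_arm:
  targets:
    - [[12,4,0],[0,0,0.25],1]
    - [[34,12,0],[0,0,0.65],1]
    - [[60,21,0],[0,0,1.1],1]
    - [[85,30,0],[0,0,1.5],1]
    - [[97,35,0],[0,0,1.74],1]

```text
clock: 5.68
tcp_pos: [0.5469, -0.0097, 0.1668]
orientation: [0.001, 0.738, 0.675, -0.001]
wrist_force: [-1.9, -3.9, 5.6]
finger_gap: 0.0115
grip_force: 35.1
```

Run:
```python
from h import *
ps=[env.read_camera(c) for c in('scene','top')]
s=env.get_state();print(s['clock'],s['tcp_pos'],s['wrist_force'],s['grip_force'])
save(ps[1],'t2.png')
cv2.imwrite('pics/t2c.png',np.vstack([cv2.resize(p['pixels'][a:a+100,b:b+250,::-1],(750,300),interpolation=cv2.INTER_CUBIC) for p,a,b in((ps[1],130,100),(ps[0],150,100))]))
for i,p in enumerate(ps):
  for t in ['housing_mouth','housing','thread_0','adapter']:
    print(i,t,[(np.round(d['centre'],4).tolist(),round(d['confidence'],2)) for d in env.landmark_of(t,p)[:3]])
m=mask(ps[0],['tray','adapter']); q,f=fit('tray',[ps[0]],[m],[.553,.058,1.48]); print(np.round(q,4),np.degrees(q[2]),f)
x,y=hp(-180); to(x,y,.1665,HY)
```

```text
5.775 [ 0.54714636 -0.00846752  0.16681134] [-0.14508796  3.7502634   5.28445119] 35.12269914150238
0 housing_mouth [([0.5638, 0.1685, 0.1422], 0.71), ([0.5465, -0.0045, 0.1859], 0.3)]
0 housing [([0.5666, 0.2287, 0.1449], 0.57)]
0 thread_0 [([0.6085, 0.268, 0.2131], 0.75), ([0.5617, 0.184, 0.2138], 0.56)]
0 adapter [([0.5554, 0.0971, 0.1538], 0.86)]
1 housing_mouth [([0.5605, 0.169, 0.1491], 0.76)]
1 housing [([0.569, 0.2276, 0.1427], 0.72), ([0.4611, -0.3273, 0.1444], 0.66)]
1 thread_0 [([0.6094, 0.2681, 0.2175], 0.98), ([0.5682, 0.1804, 0.2177], 0.8), ([0.5341, 0.2765, 0.2184], 0.77)]
1 adapter [([0.5563, 0.1001, 0.1461], 0.59), ([0.6677, -0.1514, 0.1495], 0.21)]
tray 0.59 490
adapter 0.77 415
[0.5487 0.0614 1.5032] 86.12805688913416 0.21140755379885812
shift [57.2, -0.2, 0.4] turn [0.01, -0.01, 0.0]
```

View pics/t2c.png

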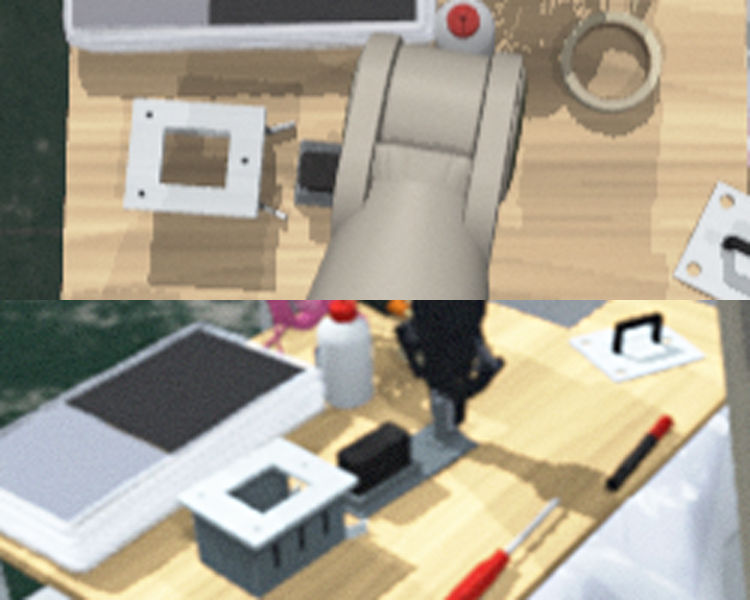

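The top crop (first 300 rows) shows the tray's front edge at (297,175), lined up with the mouth between the guides at (285,128) and (275,212). The adapter is standing. I'll slide in gently.

Call:
move_arm:
  targets:
    - [[8,0,0],[0,0,0],1]
    - [[20,0,0],[0,0,0],1]
    - [[32,0,0],[0,0,0],1]
    - [[44,0,0],[0,0,0],1]
    - [[54,0,0],[0,0,0],1]
  squeeze: 25

```text
clock: 6.9
tcp_pos: [0.552, 0.0432, 0.1668]
orientation: [0.001, 0.738, 0.675, -0.0]
wrist_force: [-0.6, -3.1, 6.0]
finger_gap: 0.0116
grip_force: 35.1
```

Run:
```python
from h import *
s=env.get_state();print(s['clock'],s['tcp_pos'],s['wrist_force'],s['ft_torque'],s['grip_force'])
x,y=hp(-104); to(x,y,.1665,HY)
```

```text
6.9 [0.55201197 0.04323603 0.16680466] [-0.60187587 -3.13139732  6.01180367] [-0.60292036  0.08473361  0.03157503] 35.07512390613556
shift [81.0, -0.5, 0.1] turn [0.01, 0.01, -0.01]
```

Call:
move_arm:
  targets:
    - [[10,0,0],[0,0,0],1]
    - [[24,0,0],[0,0,0],1]
    - [[38,0,0],[0,0,0],1]
    - [[52,0,0],[0,0,0],1]
    - [[64,0,0],[0,0,0],1]
  squeeze: 25

```text
clock: 7.52
tcp_pos: [0.5577, 0.1071, 0.1668]
orientation: [0.001, 0.738, 0.675, -0.0]
wrist_force: [-1.0, -4.2, 5.8]
finger_gap: 0.012
grip_force: 35.1
```

Call:
move_arm:
  targets:
    - [[4,0,0],[0,0,0],1]
    - [[8,0,0],[0,0,0],1]
    - [[11,0,0],[0,0,0],1]
    - [[14,0,0],[0,0,0],1]
    - [[16,0,0],[0,0,0],1]

```text
clock: 8.15
tcp_pos: [0.5589, 0.1212, 0.1668]
orientation: [0.002, 0.738, 0.674, -0.002]
wrist_force: [-1.3, -13.3, 6.8]
finger_gap: 0.0115
grip_force: 35.3
```

Call:
move_arm:
  targets:
    - [[1,0,0],[0,0,0],1]
    - [[2,0,0],[0,0,0],1]
    - [[3,0,0],[0,0,0],1]
    - [[3,0,0],[0,0,0],1]

```text
clock: 8.65
tcp_pos: [0.5593, 0.1213, 0.1668]
orientation: [0.004, 0.739, 0.674, -0.003]
wrist_force: [-1.5, -18.9, 7.2]
finger_gap: 0.0114
grip_force: 35.6
```

Run:
```python
from h import *
ps=[env.read_camera(c) for c in('scene','top')]
s=env.get_state();print(s['clock'],s['tcp_pos'],s['wrist_force'],s['ft_torque'],s['grip_force'])
cv2.imwrite('pics/t3c.png',np.vstack([cv2.resize(p['pixels'][a:a+80,b:b+160,::-1],(600,300),interpolation=cv2.INTER_CUBIC) for p,a,b in((ps[1],145,110),(ps[0],170,140))]))
```

```text
8.75 [0.5593025  0.12132485 0.16681219] [ -0.7489906  -18.16747226   6.14110532] [-3.14920615  0.30706863  0.33743911] 35.582093596458435
```

View pics/t3c.png

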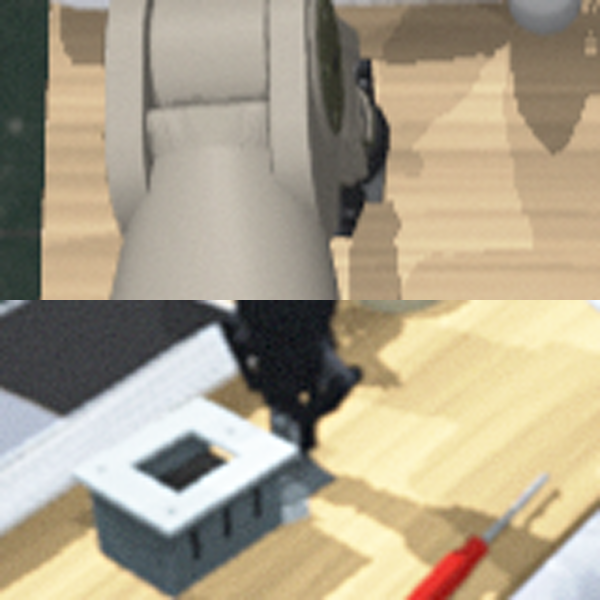

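The scene crop (bottom half) shows the adapter under the window at (190,465) and the tray stopped at the expected depth. The TCP is within 2 mm of the predicted home position, and the force rises with no further motion. I'm releasing it.

Call:
move_arm:
  targets:
    - [[-2.5,0,0],[0,0,0],1]
    - [[-2.5,0,0],[0,0,0],0.5]
    - [[-2.5,0,0],[0,0,0],-1]
    - [[-2.5,0,0],[0,0,0],-1]
    - [[-2.5,0,0],[0,0,0],-1]

```text
clock: 9.38
tcp_pos: [0.5585, 0.1244, 0.166]
orientation: [-0.0, 0.738, 0.675, -0.0]
wrist_force: [-0.0, 0.1, 0.1]
finger_gap: 0.0748
grip_force: 0.0
```

Call:
move_arm:
  targets:
    - [[0,0,-15],[0,0,0],-1]
    - [[0,0,-50],[0,0,0],-1]
    - [[0,0,-95],[0,0,0],-1]
    - [[-40,0,-115],[0,0,0],-1]
    - [[-95,0,-115],[0,0,0],-1]

```text
clock: 10.0
tcp_pos: [0.5516, 0.0295, 0.2849]
orientation: [0.002, 0.737, 0.676, 0.002]
wrist_force: [1.1, -0.1, -0.0]
finger_gap: 0.0853
grip_force: 0.0
```

Run:
```python
from h import *
t=np.radians(63.2)
to(.482,-.287,.27,63.2);print(env.get_state()['tcp_pos'],env.get_state()['finger_gap'])
```

```text
shift [-321.3, -42.3, 14.6] turn [0.03, -0.01, 2.19]
[0.55161358 0.02945391 0.28487551] 0.08534771716315351
```

Call:
move_arm:
  targets:
    - [[-40,-5,0],[0,0,0.4],-1]
    - [[-95,-12,0],[0,0,0.8],-1]
    - [[-150,-20,0],[0,0,1.3],-1]
    - [[-205,-27,0],[0,0,1.7],-1]
    - [[-260,-34,0],[0,0,2.1],-1]

```text
clock: 10.62
tcp_pos: [0.4929, -0.2282, 0.2828]
orientation: [0.001, 0.849, 0.528, 0.0]
wrist_force: [1.2, -0.1, 0.7]
finger_gap: 0.0851
grip_force: 0.0
```

Run:
```python
from h import *
to(.482,-.287,.24,63.2);print(env.get_state()['tcp_pos'])
ps=[env.read_camera(c) for c in('scene','top')]
cv2.imwrite('pics/s4c.png',cv2.resize(ps[0]['pixels'][180:260,140:260,::-1],(720,480),interpolation=cv2.INTER_CUBIC))
ms=[mask(p,['housing']) for p in ps]
q,f=fit('housing',[ps[1]],[ms[1]],[.568,.2275,1.48]); print(np.round(q,4),np.degrees(q[2]),f)
for i,p in enumerate(ps):
  for t in ['thread_0','tray_fin','tray','cover_handle','cover_hole_0']:
    print(i,t,[(np.round(d['centre'],4).tolist(),round(d['confidence'],2)) for d in env.landmark_of(t,p)[:3]])
```

```text
shift [-57.5, 16.2, 42.8] turn [0.01, 0.0, 0.06]
[ 0.49286248 -0.22820453  0.28277168]
housing 0.93 1963
housing 0.8 1266
[0.5691 0.227  1.5019] 86.05127233138981 0.07379480398813565
0 thread_0 [([0.5302, 0.2744, 0.2167], 0.85), ([0.5649, 0.1792, 0.2153], 0.79), ([0.6079, 0.269, 0.2145], 0.72)]
0 tray_fin [([0.5599, 0.1247, 0.1867], 0.6)]
0 tray [([0.6104, 0.2678, 0.2148], 0.59)]
0 cover_handle [([0.4855, -0.2881, 0.182], 0.57)]
0 cover_hole_0 [([0.53, -0.2596, 0.147], 0.68), ([0.4665, -0.3246, 0.1436], 0.58)]
1 thread_0 [([0.5318, 0.2771, 0.2193], 0.78), ([0.5678, 0.1815, 0.217], 0.78), ([0.604, 0.2669, 0.2192], 0.74)]
1 tray_fin [([0.5634, 0.1204, 0.1843], 0.84)]
1 tray [([0.5643, 0.1883, 0.1438], 0.85)]
1 cover_handle []
1 cover_hole_0 [([0.465, -0.2321, 0.1469], 0.57), ([0.5385, -0.2646, 0.1461], 0.45)]
```

View pics/s4c.png

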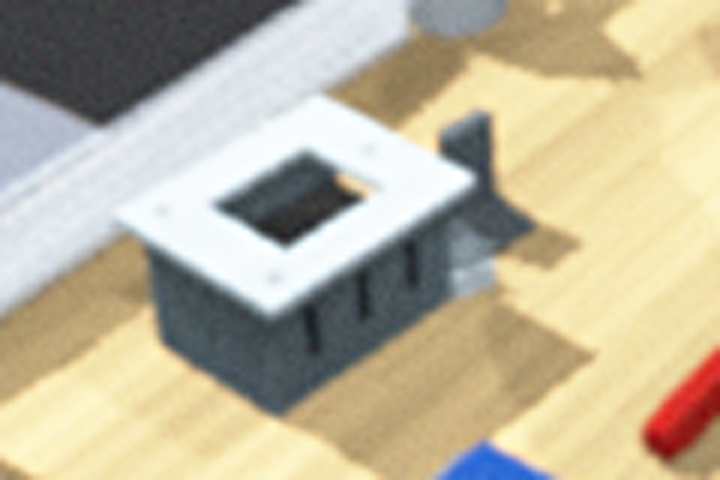

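The crop shows the tray home with the fin upright at (467,150) just outside the housing and the adapter inside. Next is the cover handle.

Call:
move_arm:
  targets:
    - [[-30,9,5],[0,0,0.06],-1]
    - [[-57,16,25],[0,0,0.06],-1]
    - [[-57,16,65],[0,0,0.06],-1]
    - [[-57,16,100],[0,0,0.06],-1]
    - [[-57,16,118],[0,0,0.06],-1]

```text
clock: 11.95
tcp_pos: [0.4815, -0.2839, 0.161]
orientation: [-0.001, 0.851, 0.525, -0.001]
wrist_force: [-0.9, 0.4, 1.0]
finger_gap: 0.0855
grip_force: 0.0
```

Run:
```python
from h import *
to(.4825,-.2865,.164,63.2);s=env.get_state();print(s['tcp_pos'],s['wrist_force'])
```

```text
shift [-1.8, 2.0, -3.0] turn [-0.02, -0.0, 0.01]
[ 0.48154248 -0.28394855  0.16104896] [-0.94223145  0.35749909  0.96608917]
```

Call:
move_arm:
  targets:
    - [[-2,2,-2],[0,0,0],0]
    - [[-2,2,-2],[0,0,0],1]
    - [[-2,2,-2],[0,0,0],1]
    - [[-2,2,-2],[0,0,0],1]
    - [[-2,2,-2],[0,0,0],1]
  squeeze: 60

```text
clock: 12.58
tcp_pos: [0.4838, -0.2877, 0.1663]
orientation: [0.001, 0.851, 0.525, 0.0]
wrist_force: [-0.4, 0.3, 4.1]
finger_gap: 0.0103
grip_force: 59.7
```

Call:
move_arm:
  targets:
    - [[0,0,-5],[0,0,0],1]
    - [[0,0,-25],[0,0,0],1]
    - [[0,0,-55],[0,0,0],1]
    - [[0,0,-85],[0,0,0],1]
    - [[0,0,-100],[0,0,0],1]

```text
clock: 13.2
tcp_pos: [0.4837, -0.2876, 0.2666]
orientation: [0.001, 0.851, 0.525, 0.0]
wrist_force: [-0.2, 0.2, -3.5]
finger_gap: 0.0107
grip_force: 58.9
```

Run:
```python
from h import *
s=env.get_state();print(s['clock'],s['tcp_pos'],s['finger_gap'],s['grip_force'],s['wrist_force'],s['ft_torque'])
x,y=hp(0); print(x,y); to(x,y,.275,85.2)
```

```text
13.2 [ 0.48365673 -0.28761581  0.26658595] 0.010732088712533944 58.87549817562103 [-0.22046186  0.18328454 -3.47007981] [-0.03255572 -0.02611577  0.01385482]
0.568 0.2275
shift [498.1, -156.2, -8.8] turn [0.01, 0.0, -2.19]
```

Call:
move_arm:
  targets:
    - [[25,-8,-5],[0,0,-0.2],1]
    - [[75,-23,-12],[0,0,-0.6],1]
    - [[125,-39,-15],[0,0,-1.0],1]
    - [[175,-55,-15],[0,0,-1.4],1]
    - [[225,-70,-15],[0,0,-1.8],1]

```text
clock: 13.82
tcp_pos: [0.5217, -0.0532, 0.2796]
orientation: [-0.0, 0.758, 0.652, -0.0]
wrist_force: [1.1, -0.4, -1.9]
finger_gap: 0.0109
grip_force: 58.8
```

Run:
```python
from h import *
s=env.get_state();print(s['clock'],s['tcp_pos'],s['grip_force'])
to(.568,.2275,.28,85.2)
```

```text
13.825 [ 0.52168353 -0.05324597  0.2795621 ] 58.79462420940399
shift [284.5, 3.8, -0.4] turn [-0.01, -0.0, -0.38]
```

Call:
move_arm:
  targets:
    - [[55,1,0],[0,0,-0.1],1]
    - [[110,2,0],[0,0,-0.2],1]
    - [[160,3,0],[0,0,-0.3],1]
    - [[205,4,0],[0,0,-0.38],1]
    - [[240,4,0],[0,0,-0.38],1]

```text
clock: 14.45
tcp_pos: [0.5619, 0.1836, 0.2791]
orientation: [-0.001, 0.736, 0.677, -0.001]
wrist_force: [1.3, 0.3, -2.4]
finger_gap: 0.0104
grip_force: 58.8
```

Run:
```python
from h import *
s=env.get_state();print(s['clock'],s['tcp_pos'],s['orientation'],s['grip_force'])
ps=[env.read_camera(c) for c in('scene','top')]
print('yaw',2*np.degrees(np.arctan2(s['orientation'][2],s['orientation'][1])))
for i,p in enumerate(ps):
  for t in ['cover','cover_hole_0','cover_handle','thread_0']:
    print(i,t,[(np.round(d['centre'],4).tolist(),round(d['confidence'],2)) for d in env.landmark_of(t,p)[:4]])
cv2.imwrite('pics/s5c.png',np.vstack([cv2.resize(p['pixels'][a:a+80,b:b+160,::-1],(600,300),interpolation=cv2.INTER_CUBIC) for p,a,b in((ps[1],145,110),(ps[0],170,140))]))
to(.568,.2273,.265,85.2)
```

```text
14.45 [0.56192707 0.1836249  0.27909786] [-5.19435566e-04  7.36288552e-01  6.76667037e-01 -7.87351927e-04] 58.77968609333038
yaw 85.16752555250676
0 cover [([0.559, 0.1836, 0.2564], 0.58)]
0 cover_hole_0 [([0.5324, 0.2299, 0.2618], 0.8), ([0.5623, 0.1405, 0.2575], 0.74), ([0.5999, 0.2274, 0.2613], 0.67)]
0 cover_handle [([0.565, 0.1812, 0.2938], 0.85)]
0 thread_0 [([0.5312, 0.2715, 0.2155], 0.84), ([0.6074, 0.2699, 0.2145], 0.73), ([0.5626, 0.1811, 0.2165], 0.7)]
1 cover []
1 cover_hole_0 [([0.5588, 0.1407, 0.2594], 0.76), ([0.5291, 0.2334, 0.2587], 0.57)]
1 cover_handle [([0.5617, 0.1902, 0.29], 0.92)]
1 thread_0 [([0.5589, 0.1894, 0.2574], 0.67)]
shift [47.0, 1.6, 15.3] turn [0.0, 0.0, -0.02]
```

View pics/s5c.png

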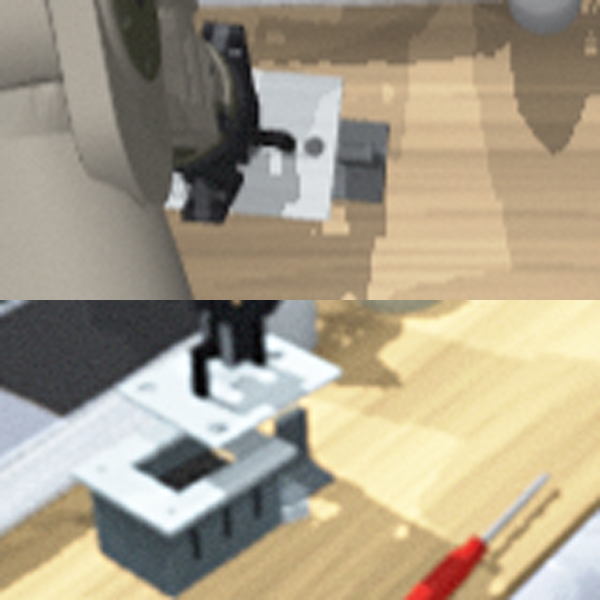

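The crops show the cover held level in the right orientation: the single hole is on the fin side (top view 313,147) and the pair is towards the back. Moving over the housing; I'll refine the hole positions with sub-pixel blobs.

Call:
move_arm:
  targets:
    - [[15,0,3],[0,0,-0.02],1]
    - [[30,1,8],[0,0,-0.04],1]
    - [[42,1,12],[0,0,-0.04],1]
    - [[45,1,14],[0,0,-0.04],1]
    - [[45,1,14],[0,0,-0.04],1]

```text
clock: 15.58
tcp_pos: [0.5669, 0.2268, 0.2658]
orientation: [-0.0, 0.734, 0.679, -0.0]
wrist_force: [-0.5, -0.7, -3.1]
finger_gap: 0.0106
grip_force: 58.8
```

```bash
cat >> h.py <<'E'
def blob(img,uv,r=3.5,U=8):
    "sub-pixel centre of the dark blob near uv"
    g=cv2.cvtColor(img,cv2.COLOR_RGB2GRAY).astype(np.float32)
    yy,xx=np.mgrid[:384,:512]; c=np.array(uv,float)
    for _ in range(8):
        d=np.hypot(xx-c[0],yy-c[1]); bg=np.median(g[(d>r)&(d<r+2.5)])
        w=np.clip(bg-8-g,0,None)*(d<=r)
        if w.sum()<1: return c*np.nan
        c=np.array([(w*xx).sum(),(w*yy).sum()])/w.sum()
    return c
def ray(p,uv,z):
    f=192/np.tan(np.radians(p['fovy'])/2); E=p['extrinsics']; Rm=E[:3,:3]; o=-Rm.T@E[:3,3]
    d=Rm.T@np.array([(uv[0]-p['cx'])/f,-(uv[1]-p['cy'])/f,-1]); return o+d*(z-o[2])/d[2]
def holes(p,img,q,z,r):
    out=[]
    for h in [(45,36,0),(45,-36,0),(-45,0,0)]:
        uv=proj(p,pose(np.array([h])/1000.,q,z))[0]; b=blob(img,uv,r); out.append(ray(p,b,z)[:2]); print(np.round(uv,1),np.round(b,1),np.round(out[-1],4))
    return np.array(out)
E
python3 - <<'E'
from h import *
ps=[env.read_camera(c) for c in('scene','top')]
save(ps[0],'s6.png'); save(ps[1],'t6.png')
s=env.get_state();yaw=2*np.arctan2(s['orientation'][2],s['orientation'][1]);print(s['clock'],s['tcp_pos'],np.degrees(yaw),s['orientation'])
ld=lambda n: cv2.imread('pics/'+n)[:,:,::-1].copy()
for nm,p in(('s0',ps[0]),('t0',ps[1]),('t2',ps[1])):
    print('threads',nm); holes(p,ld(nm+'.png'),[.568,.227,np.radians(85.5)],.217,2.6)
zc=s['tcp_pos'][2]-.0213+.004
for nm,p in(('s6',ps[0]),('t6',ps[1])):
    print('cover',nm,zc); holes(p,p['pixels'],[*s['tcp_pos'][:2],yaw],zc,3.5)
for nm,p in(('s0',ps[0]),('t0',ps[1])):
    print('cover0',nm); holes(p,ld(nm+'.png'),[.4837,-.2877,np.radians(63.3)],.149,3.5)
E
```

```text
15.675 [0.56714284 0.22630574 0.26630531] 85.48681531664593 [ 1.11960752e-04  7.34400599e-01  6.78716245e-01 -8.50936514e-05]
threads s0
[185.2 224. ] [185.3 225.8] [0.5304 0.2797]
[166.6 212.7] [166.5 214.6] [0.6017 0.2749]
[201.4 203. ] [201.2 204.5] [0.5603 0.1876]
threads t0
[146.3 193.9] [146.7 194.1] [0.535  0.2736]
[149.2 167.5] [149.3 167.8] [0.6067 0.2686]
[180.8 183.3] [181.1 183.1] [0.5651 0.1813]
threads t2
[146.3 193.9] [146.7 194.1] [0.535  0.2736]
[149.2 167.5] [149.3 167.8] [0.6066 0.2687]
[180.8 183.3] [181.1 183.1] [0.5651 0.1813]
cover s6 0.24900531444153984
[184.6 213.8] [184.5 215.8] [0.5293 0.28  ]
[165.7 202.7] [165.5 204.1] [0.6025 0.273 ]
[201.1 193.2] [194.7 194.1] [0.574  0.1949]
cover t6 0.24900531444153984
[143.2 193.2] [146.5 188.8] [0.5465 0.2656]
[146.1 166.1] [151.5 174.4] [0.5845 0.2536]
[178.7 182.4] [179.5 182.5] [0.5633 0.1791]
cover0 s0
[306.1 172.1] [308.3 176. ] [ 0.4532 -0.2142]
[294.7 162.5] [291.6 165.3] [ 0.5344 -0.2406]
[321.9 161.5] [318.5 160.6] [ 0.4762 -0.326 ]
cover0 t0
[330.4 218.8] [331.  218.6] [ 0.4724 -0.2331]
[341.5 196.2] [342.2 196.1] [ 0.5366 -0.2658]
[364.5 221.9] [360.1 219. ] [ 0.4715 -0.3157]
```

Comparing holes in the same camera, the cover needs about +1 mm in x, +1.5 mm in y and +1° of yaw, then lowering by 13 mm.

Call:
move_arm:
  targets:
    - [[0.8,0.4,2],[0,0,-0.05],1]
    - [[1.6,0.9,6],[0,0,-0.09],1]
    - [[1.6,0.9,10],[0,0,-0.09],1]
    - [[1.6,0.9,13],[0,0,-0.09],1]
    - [[1.6,0.9,13],[0,0,-0.09],1]

```text
clock: 16.3
tcp_pos: [0.568, 0.2278, 0.2528]
orientation: [-0.0, 0.729, 0.684, -0.0]
wrist_force: [0.9, -0.7, -2.3]
finger_gap: 0.0106
grip_force: 58.8
```

Run:
```python
from h import *
ps=[env.read_camera(c) for c in('scene','top')]
s=env.get_state();yaw=2*np.arctan2(s['orientation'][2],s['orientation'][1]);print(s['clock'],s['tcp_pos'],np.degrees(yaw),s['wrist_force'],s['grip_force'],s['qvel'])
zc=s['tcp_pos'][2]-.0213+.004
for nm,p in(('s7',ps[0]),('t7',ps[1])):
    print('cover',nm,zc); holes(p,p['pixels'],[*s['tcp_pos'][:2],yaw],zc,3.5)
cv2.imwrite('pics/s7c.png',np.vstack([cv2.resize(p['pixels'][a:a+60,b:b+120,::-1],(600,300),interpolation=cv2.INTER_CUBIC) for p,a,b in((ps[1],155,110),(ps[0],180,140))]))
```

```text
16.4 [0.5681775  0.22793007 0.25328937] 86.38585243286282 [ 0.26300308  0.05334745 -2.65732373] 58.78820836544037 [ 0.00041278 -0.00267459  0.00512489  0.00129865  0.00053654 -0.00071191]
cover s7 0.23598936927053998
[184.6 218.2] [184.9 219.9] [0.5296 0.2796]
[165.5 207.1] [165.3 208.3] [0.6036 0.2745]
[200.5 197.2] [194.4 197.9] [0.5763 0.1948]
cover t7 0.23598936927053998
[144.2 193.5] [147.5 188.6] [0.5483 0.2667]
[146.7 166.7] [153.1 174.8] [0.585  0.2528]
[179.1 182.3] [179.9 182.3] [0.5653 0.1808]
```

View pics/s7c.png

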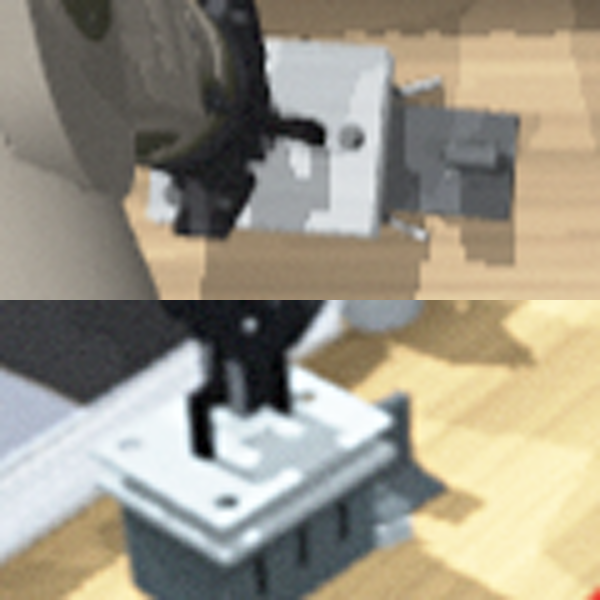

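The cover is level and parallel to the flange with a visible gap. Its holes match the measured threads to within about 2 mm: the single hole is at top crop (350,137), and the pair is at scene crop (228,500) and (130,443). Handing in.

```bash
python3 -c "
from h import *
print(env.hand_in())"
```

```text
the job is handed in; nothing more can be done
None
```

I slid the tray home with the adapter standing in it and let go. I then handed in still holding the cover level about 15 mm above the housing, its holes within about 2 mm of the threads by camera measurement; no verdict came back.

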